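Load the painted tiles from the hinged case into the guarded tray

TASK

Swing the lid of the wooden tile case open past its balance point so that it stays open by itself, then take out every porcelain tile there is and slide each one across the tray's apron, over the raised lip and under the guard bars, so that it drops flat into a pocket of its own. When all the tiles lie in the pockets, shut the case again, and leave the pots, brush and other things on the bench where they stand.

Things in the scene. Friction and masses are not known exactly. Their poses are not given: they have to be found in the camera images.
- lid (a joint): opening angle of the case's lid in rad: 0 shut, 1.85 fully open against its stop (leaning back past upright). The hinge is free (almost no friction): below about 1.45 rad the lid falls shut, beyond about 1.52 rad it falls open and stays there. Lid mass about 0.25 kg.
- lid_grip (a point): point on the wooden grip block that stands up from the lid's outer face: block 30 mm long (case x), 12 mm thick (case y), 42 mm tall. The point is in its mid-plane, 26 mm above the lid's face, 16 mm below the block's top, 25 mm from the lid's front edge. With the lid shut it lies 115 mm towards case -x of the hinge and 36 mm higher. Turns with the lid.
- lid_hinge (a point): point on the lid's hinge axis, at the middle of the case's far rim, 40 mm above the bench. The axis runs along the case's y; the lid's front edge, 140 mm from it, swings up and away towards the case's +x.
- case: dark wooden hinged tile case, fixed to the bench, 140 (x) x 224 (y) x 40 mm high without its flat lid (10 mm thick). Origin: centre of the underside; z up, +x towards the hinged side, -x its front. Walls 6 mm.
- case_floor (a point): centre of the case's inner floor, 6 mm above the bench. One row of four cells along y, centres at y = -81, -27, 27, 81 mm; some are empty. Between them dividers 4 mm thick, 12 mm tall, with corner stops that hold a tile within 3 mm but leave the middle 38 mm of its -x and +x edges free; beyond the stops 32 mm of bare floor to the walls.
- tray: plywood loading tray, fixed to the bench, 262 mm wide (y). Origin: on the underside at mid-width, below the pocket-side face of the lip; z up, +x from the open apron towards the pockets. Apron: flat, x = -110 to -10 mm, top at z = 10 mm, open on three sides. Divider walls between the pockets, 6 mm thick, start at x = 4 mm, tops at z = 32 mm.
- lip (a point): middle of the lip's crest, on its pocket-side edge, 13 mm above the bench. The lip is an aluminium strip over the tray's whole width: a ramp from the apron (10 mm high) at tray x = -10 mm up to the 13 mm crest, x = -3 to 0 mm, then a sheer drop of 7 mm to the pocket floors.
- guard (a point): middle of the underside of the first guard bar, 26 mm beyond the lip and 32 mm above the bench. Two steel bars 8 mm thick run over all the pockets along tray y, at tray x = 26 and 46 mm: a tile slides in beneath them but cannot be laid in from above.
- pocket0 (a point): centre of the floor of one of the four pockets, 6 mm above the bench and 28 mm beyond the lip; pocket 58 mm wide (tray y), 56 mm long (tray x = 0 to 56 mm). Pockets stand 64 mm apart along tray y.
- pocket1 (a point): centre of the floor of one of the four pockets, 6 mm above the bench and 28 mm beyond the lip; pocket 58 mm wide (tray y), 56 mm long (tray x = 0 to 56 mm). Pockets stand 64 mm apart along tray y.
- pocket2 (a point): centre of the floor of one of the four pockets, 6 mm above the bench and 28 mm beyond the lip; pocket 58 mm wide (tray y), 56 mm long (tray x = 0 to 56 mm). Pockets stand 64 mm apart along tray y.
- pocket3 (a point): centre of the floor of one of the four pockets, 6 mm above the bench and 28 mm beyond the lip; pocket 58 mm wide (tray y), 56 mm long (tray x = 0 to 56 mm). Pockets stand 64 mm apart along tray y.
- tile0: square porcelain tile, 46 x 46 x 10 mm, white with a small blue flower on both faces, about 50 g; origin at its centre, z normal to its faces. At the start flat in a cell of the case. Both faces are alike. None if absent.
- tile1: square porcelain tile, 46 x 46 x 10 mm, white with a small blue flower on both faces, about 50 g; origin at its centre, z normal to its faces. At the start flat in a cell of the case. Both faces are alike. None if absent.
- tile2: square porcelain tile, 46 x 46 x 10 mm, white with a small blue flower on both faces, about 50 g; origin at its centre, z normal to its faces. At the start flat in a cell of the case. Both faces are alike. None if absent.
- tile3: square porcelain tile, 46 x 46 x 10 mm, white with a small blue flower on both faces, about 50 g; origin at its centre, z normal to its faces. At the start flat in a cell of the case. Both faces are alike. None if absent.
- pot0: white porcelain brush pot with blue painting and a gilt rim, 80 mm across, 95 mm tall, origin at the centre of its foot. Bystander.
- pot1: white porcelain brush pot with blue painting and a gilt rim, 80 mm across, 95 mm tall, origin at the centre of its foot. Bystander.
- pot2: white porcelain brush pot with blue painting and a gilt rim, 80 mm across, 95 mm tall, origin at the centre of its foot. Bystander.
- brush: paint brush lying on the bench, bystander
- dish: low porcelain paint dish, 66 mm across, 16 mm tall, origin at the centre of its underside. Bystander.
- jar: closed jar, 54 mm across, 70 mm tall, origin at the centre of its underside. Bystander.
- block: cork sanding block 70 x 45 x 30 mm, origin at the centre of its underside. Bystander.

How it is judged:
On the way, in this order (a step that is already met when the one before it is completed fails the run):
1. the lid stands open by itself, untouched (value of joint lid above 1.6 rad and contact force between the fingers and lid below 0.1 N), for 0.5 s.
2. every tile present lies flat in a pocket while the case is still open (x of tile0 in the frame of tray between 0.018 and 0.04 m and y of tile0 in the frame of tray between -0.13 and 0.13 m and z of tile0 in the frame of tray between 0.008 and 0.0135 m and angle between the z axis of each of tile0, tile1, tile2, tile3 and the z axis of tray, either way round below 0.1 rad and x of tile1 in the frame of tray between 0.018 and 0.04 m and y of tile1 in the frame of tray between -0.13 and 0.13 m and z of tile1 in the frame of tray between 0.008 and 0.0135 m and x of tile2 in the frame of tray between 0.018 and 0.04 m and y of tile2 in the frame of tray between -0.13 and 0.13 m and z of tile2 in the frame of tray between 0.008 and 0.0135 m and x of tile3 in the frame of tray between 0.018 and 0.04 m and y of tile3 in the frame of tray between -0.13 and 0.13 m and z of tile3 in the frame of tray between 0.008 and 0.0135 m and value of joint lid above 1 rad), for 0.2 s.
At the end, for the whole second after the job is handed in: Every tile present lies flat (within 0.1 rad) on the floor of a pocket beyond the lip (centre 18 to 40 mm past the lip, less than 13.5 mm above the bench), at rest, and the lid of the case is shut (below 0.06 rad) (x of tile0 in the frame of tray between 0.018 and 0.04 m and y of tile0 in the frame of tray between -0.13 and 0.13 m and z of tile0 in the frame of tray between 0.008 and 0.0135 m and angle between the z axis of each of tile0, tile1, tile2, tile3 and the z axis of tray, either way round below 0.1 rad and x of tile1 in the frame of tray between 0.018 and 0.04 m and y of tile1 in the frame of tray between -0.13 and 0.13 m and z of tile1 in the frame of tray between 0.008 and 0.0135 m and x of tile2 in the frame of tray between 0.018 and 0.04 m and y of tile2 in the frame of tray between -0.13 and 0.13 m and z of tile2 in the frame of tray between 0.008 and 0.0135 m and x of tile3 in the frame of tray between 0.018 and 0.04 m and y of tile3 in the frame of tray between -0.13 and 0.13 m and z of tile3 in the frame of tray between 0.008 and 0.0135 m and linear speed of each of tile0, tile1, tile2, tile3 below 0.02 m/s and value of joint lid below 0.06 rad); the robot touches nothing.
It fails at once if a bystander is moved by more than 50 mm or a pot or jar is tipped over (distance of any of pot0, pot1, pot2, brush, dish, jar, block from where it was at the start of the episode above 0.05 m or angle between any of pot0, pot1, pot2, jar's own z axis and vertical above 0.5 rad).
Of tile0, tile1, tile2, tile3 only 2 to 4 are there at a start; the rules pass over those that are not, and their reading is None.
At some moment in a run one of tile0, tile1, tile2, tile3 may be knocked a few centimetres aside while the robot is not near it.
Once in a run the grip may slacken for a moment while it holds something.
It also fails if it takes over 210 s, if anything falls off the work surface, if the arm or the gripper's body presses on something with over 40 N, if the wrist force passes 120 N, or if a joint passes its speed limit or range.

ROBOT

A 6-joint arm with a two-finger parallel gripper is mounted at the origin on the work surface. World frame = base frame: x ahead of the robot, y to its left, z up, the work surface at z = 0. Lengths are in m, angles in rad, forces in N, time in s.
With the tool pointing down it reaches from about 0.35 to 0.875 m from the base axis. Payload 15.5 kg.
Tool frame: the origin (TCP) lies at the very end of the fingers, on their centre line; the grasp point (between the pads) lies 19 mm behind it; z points along the fingers, y is the line along which they close (so a half turn about z gives the same grasp; the last joint's range is limited). The gripper opens to 85 mm and grips with 20 to 120 N. Pads are 22 mm wide; open, the fingers measure 114 mm over their backs; the gripper's body (76 mm by 85 mm) begins 54 mm behind the grasp point. The pads swing forward as they close: fully open they stand 13 mm farther back than shut.
Start: joints at [-1.417, 0.494, 1.345, -0, 1.302, -0.096], TCP at [0.155, -0.606, 0.231] pointing down, gripper open.
Joint ranges: [-2.91, 2.91], [-0.82, 2.16], [0.22, 2.67], [-1.22, 4.37], [0.12, 2.79], [-3.08, 3.08]. Speed limits (rad/s): [1.89, 1.89, 2.57, 3.01, 3.01, 3.01].

INTERFACE

Orientations are given as [roll, pitch, yaw] about the fixed x, y, z axes, in that order (R = Rz(yaw) Ry(pitch) Rx(roll)).
In Python, from bench import arm, camera, camera_model gives the robot as it stands. The module is installed in compiled form; this text tells all that it offers.
- The arm moves only by the tool jog_arm, never from a script. Its argument "motion" is text: rows parted by semicolons, each of 4 numbers parted by spaces: the shift along the tool's x, y, z in m, then the turn about the tool's z in rad. In form: tx ty tz spin; .... A call has 1 to 20 rows; each row is the pose to reach, as a shift and turn from the pose commanded when the call began, along the tool's axes at that moment; what a row does not reach only later rows make up. A row lasts 1/10 s, in which the tool goes at most 50 mm and 8.59 degrees, less where a joint would pass 70% of its speed; a pose out of reach is approached as far as the arm can. A call with a gripper value outside its range is refused whole. "jaw" is the opening, from 0 (shut) to 1 (fully open), set as the call begins (left out, the last holds). The fingers move at their own pace and stop on an object; "newtons" is the grip in N (left out, the last holds). Time passes only in rows, so rows that repeat a pose let the fingers close. It gives the time, the measured TCP pose, the force, the opening and the grip force at its end, in the units of the state.
- arm.get_state(): the state, without advancing time (a new reading comes with each control period).
- camera(name): name is "scene" or "top" or "wrist"; returns the picture (420x560x3 uint8, red, green, blue); there is no depth.
- camera_model(name): a dict with "fx", "fy", "cx", "cy" (pixels), "cam_to_world" (4x4, takes a point from camera to world coordinates). Camera axes: x right, y up, looking along -z (the intrinsics and any distortion apply to the point x, -y, -z); pixel columns grow to the right and rows downward; lengths in m; the calibration is good to about 2 mm. A picture is of the moment at which its call begins: read the wrist's pose just before it. camera_model takes no time and is no camera call; for the wrist camera it gives the pose at the moment of the call.
- arm.sign_off(): hands the job in; it is judged then, once.
The state is a dict: "clock": time; "joints": joint angles; "joint_velocities": joint speeds; "tau": joint torques, N m; "ee_pos": TCP position; "ee_rot": TCP orientation; "wrist_force": force on the tool from outside, world axes, zero at the start; "ft_torque": the same for the moment, N m; "grip_width": finger opening in m; "gripper_force": force on a finger pad.
Only numpy, scipy, OpenCV 4.12 (cv2) and the standard library are available. Lean on these libraries where they do the work, as an engineer would, in place of code of your own. Each camera call takes 0.05 s, during which the arm holds its last target. There are 200 camera calls.

## Working session

There is one attempt and no reset: what is moved stays moved. The work goes in short steps, Python scripts to look and compute and a tool call to move; the robot and the scene stay as the last step left them, time stands still between calls to the robot, and variables do not carry over. Pictures are saved under pics/ and viewed, at most 14 in all, crops included, and the job is handed in when it is done.

Besides the shell and the picture viewer there is one more tool, called by a JSON object that holds its "api" and its "payload". jog_arm: Moves the arm, as the interface text tells. Its arguments: {"type":"object","properties":{"motion":{"type":"string"},"jaw":{"type":"number"},"newtons":{"type":"number"}},"required":["motion"]}

```bash
mkdir -p pics; cat > h.py <<'E'
import numpy as np, cv2
from bench import arm, camera, camera_model
def snap(n,f):
    im=camera(n); cv2.imwrite('pics/'+f,cv2.cvtColor(im,cv2.COLOR_RGB2BGR)); return im
def ray(n,u,v,z,m=None):
    m=m or camera_model(n); T=np.array(m['cam_to_world'])
    d=T[:3,:3]@np.array([(u-m['cx'])/m['fx'],-(v-m['cy'])/m['fy'],-1]); o=T[:3,3]
    return o+d*(z-o[2])/d[2]
def proj(n,p,m=None):
    m=m or camera_model(n); T=np.array(m['cam_to_world'])
    q=T[:3,:3].T@(np.array(p)-T[:3,3]); return m['cx']+m['fx']*q[0]/-q[2], m['cy']-m['fy']*q[1]/-q[2]
E
python3 - <<'E'
from h import *
np.set_printoptions(precision=4,suppress=True)
for n in('top','scene'): snap(n,n+'0.png')
for n in('top','scene','wrist'):print(n,camera_model(n))
print(arm.get_state())
E
```

```text
top {'fx': 517.9043291381207, 'fy': 517.9043291381207, 'cx': 277.0801857871821, 'cy': 213.79668465171397, 'cam_to_world': array([[ 0.006 ,  0.9974, -0.0713,  0.504 ],
       [-1.    ,  0.006 ,  0.0001, -0.0058],
       [ 0.0005,  0.0713,  0.9975,  1.4126],
       [ 0.    ,  0.    ,  0.    ,  1.    ]])}
scene {'fx': 463.1180874246106, 'fy': 463.1180874246106, 'cx': 274.3224206801132, 'cy': 205.3083464003988, 'cam_to_world': array([[ 0.771 , -0.3944,  0.4999,  1.2796],
       [ 0.6367,  0.4639, -0.616 , -0.8826],
       [ 0.011 ,  0.7932,  0.6088,  0.9295],
       [ 0.    ,  0.    ,  0.    ,  1.    ]])}
wrist {'fx': 334.5719466382081, 'fy': 334.5719466382081, 'cx': 280.13751678824957, 'cy': 211.26314478992072, 'cam_to_world': array([[ 0.2472,  0.9241,  0.2915,  0.2285],
       [-0.969 ,  0.2362,  0.0728, -0.5862],
       [-0.0015, -0.3005,  0.9538,  0.374 ],
       [ 0.    ,  0.    ,  0.    ,  1.    ]])}
{'clock': 0.1, 'joints': array([-1.4165,  0.4942,  1.346 ,  0.    ,  1.3025, -0.0955]), 'joint_velocities': array([-0.0007, -0.0013, -0.0018,  0.0006,  0.001 , -0.0009]), 'tau': array([  0.0015, -88.3591, -38.4559,   0.0001,   0.0052,  -0.    ]), 'ee_pos': array([ 0.1545, -0.6053,  0.2307]), 'ee_rot': array([-3.1405, -0.0001,  0.2498]), 'wrist_force': array([ 0.4671, -0.2163, -0.111 ]), 'ft_torque': array([ 0.025 ,  0.0122, -0.0091]), 'gripper_force': 0.0, 'grip_width': 0.08564026831855986}
```

View pics/top0.png

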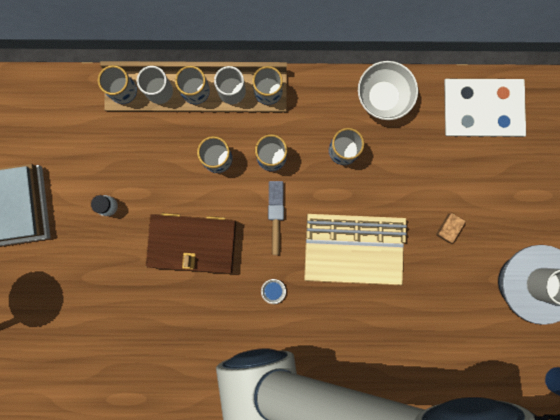

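View pics/scene0.png

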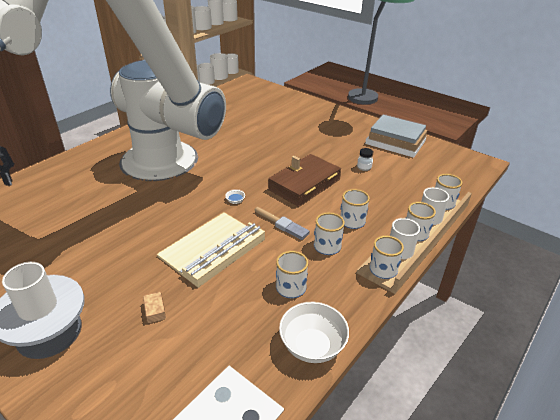

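The top view shows the case around (193,243) with its grip at (189,261), front towards the robot. The tray is around (356,249) with its guard bars on the far side at row ~230. The pots stand at row ~150, the brush at (276,215) and the dish at (273,291).

```bash
python3 - <<'E'
from h import *
np.set_printoptions(precision=4,suppress=True)
im=cv2.cvtColor(cv2.imread('pics/top0.png'),cv2.COLOR_BGR2RGB)
hsv=cv2.cvtColor(im,cv2.COLOR_RGB2HSV)
def rect(mask,box,z,name):
    x0,y0,x1,y1=box; m=np.zeros(mask.shape,np.uint8); m[y0:y1,x0:x1]=mask[y0:y1,x0:x1]
    m=cv2.morphologyEx(m,cv2.MORPH_CLOSE,np.ones((5,5)))
    c=max(cv2.findContours(m,0,2)[0],key=cv2.contourArea)
    r=cv2.minAreaRect(c);b=cv2.boxPoints(r); print(name,r)
    P=np.array([ray('top',u,v,z) for u,v in b]); print(P, 'sides',np.linalg.norm(P[0]-P[1]),np.linalg.norm(P[1]-P[2]),'ctr',P.mean(0))
g=im.astype(int)
rect(((g[...,0]>190)&(g[...,1]>165)&(g[...,2]>100)).astype(np.uint8)*255,(290,200,420,300),.01,'tray')
rect(((g.sum(2)<190)).astype(np.uint8)*255,(135,205,250,285),.05,'case')
rect(((g[...,0]>150)&(g[...,1]>110)).astype(np.uint8)*255,(180,250,200,272),.092,'grip')
crop=np.hstack([cv2.resize(im[205:285,135:250],None,fx=3.4,fy=4,interpolation=2),cv2.resize(im[205:295,300:412],(400,320),interpolation=2)])
cv2.imwrite('pics/c.png',cv2.cvtColor(crop,cv2.COLOR_RGB2BGR))
E
```

```text
tray ((354.8740539550781, 248.85475158691406), (98.58056640625, 66.743896484375), 2.5261168479919434)
[[ 0.426  -0.0799  0.01  ]
 [ 0.6059 -0.0875  0.01  ]
 [ 0.5957 -0.3548  0.01  ]
 [ 0.416  -0.3448  0.01  ]] sides 0.18008481207631127 0.26750885546116626 ctr [ 0.5109 -0.2167  0.01  ]
case ((194.88949584960938, 244.4918212890625), (95.0728759765625, 54.18488311767578), 4.236394882202148)
[[0.457  0.3377 0.05  ]
 [0.5989 0.3305 0.05  ]
 [0.5818 0.0803 0.05  ]
 [0.4402 0.0893 0.05  ]] sides 0.14203885333181968 0.25081252295405215 ctr [0.5195 0.2095 0.05  ]
grip ((187.91395568847656, 260.4467468261719), (11.135895729064941, 15.934290885925293), 5.194429397583008)
[[0.4593 0.2354 0.092 ]
 [0.4995 0.2325 0.092 ]
 [0.4971 0.2042 0.092 ]
 [0.457  0.2072 0.092 ]] sides 0.040276447552096875 0.02834185573705506 ctr [0.4782 0.2198 0.092 ]
```

View pics/c.png

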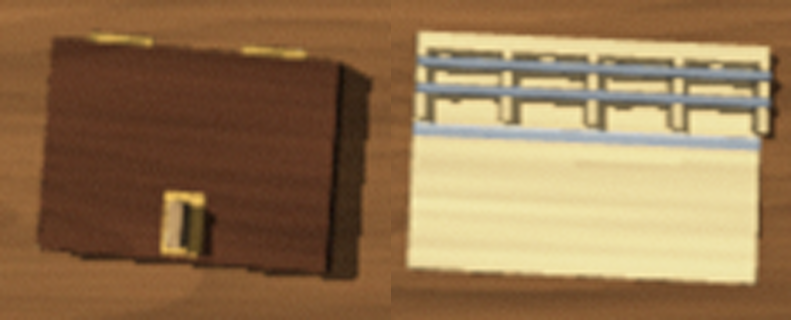

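```bash
python3 - <<'E'
from h import *
np.set_printoptions(precision=4,suppress=True)
A=np.array
c=A([ray('top',*p,.05) for p in[(150.3,214.5),(235.9,221),(231.8,273.25),(146.8,266.75)]])
print('case',c,c.mean(0),np.linalg.norm(c-np.roll(c,1,0),axis=1))
print('yaw',[np.arctan2(*(v[1::-1])) for v in (c[0]-c[3],c[1]-c[2])], [np.arctan2(-v[0],v[1]) for v in(c[0]-c[1],c[3]-c[2])])
t=A([ray('top',304.8,280.4,.01),ray('top',402.5,284.9,.01)]);print('apron front',t,np.linalg.norm(t[0]-t[1]),np.arctan2(-(t[0]-t[1])[0],(t[0]-t[1])[1]))
l=A([ray('top',306.7,205+124/3.556,.013),ray('top',403.3,205+138/3.556,.013)]);print('lip',l,l.mean(0),np.linalg.norm(l[0]-l[1]))
print('grip top',ray('top',187.4,261.5,.092))
for n,u,v,z in[('pot0',214,152,.095),('pot1',271,151,.095),('pot2',347,144,.095),('brushend',276,253,.01),('brushtip',276,181,.01),('dish',273,291,.016),('jar',102,205,.07),('block',452,228,.03)]:print(n,ray('top',u,v,z))
E
```

```text
case [[0.5975 0.3284 0.05  ]
 [0.5817 0.1024 0.05  ]
 [0.4447 0.1116 0.05  ]
 [0.4603 0.3343 0.05  ]] [0.521  0.2192 0.05  ] [0.1373 0.2265 0.1373 0.2233]
yaw [np.float64(-0.04337749248278011), np.float64(-0.0665959481596062)] [np.float64(-0.0698929396512539), np.float64(-0.06993050186894818)]
apron front [[ 0.425  -0.0816  0.01  ]
 [ 0.4145 -0.3444  0.01  ]] 0.2629600304722822 -0.03980539751395702
lip [[ 0.5339 -0.0863  0.013 ]
 [ 0.5248 -0.347   0.013 ]] [ 0.5294 -0.2167  0.013 ] 0.2608536743607307
grip top [0.4755 0.2211 0.092 ]
pot0 [0.7565 0.1573 0.095 ]
pot1 [0.76   0.0107 0.095 ]
pot2 [ 0.7794 -0.185   0.095 ]
brushend [ 0.498  -0.0037  0.01  ]
brushtip [ 0.6939 -0.0025  0.01  ]
dish [0.3967 0.0037 0.016 ]
jar [0.6201 0.4497 0.07  ]
block [ 0.5675 -0.4735  0.03  ]
```

```bash
cat >> h.py <<'E'
def go(*W):
    s=arm.get_state(); p=np.array(s['ee_pos']); y=s['ee_rot'][2]
    ex=np.array([np.cos(y),np.sin(y),0]); ey=np.array([np.sin(y),-np.cos(y),0]); q=p
    for w in W:
        d=np.array(w[:3])-p; a=y-(w[3] if len(w)>3 else y); a=(a+np.pi)%(2*np.pi)-np.pi
        print('%.4f %.4f %.4f %.4f'%(d@ex,d@ey,-d[2],a),' dist %.3f'%np.linalg.norm(np.array(w[:3])-q)); q=np.array(w[:3])
CASE=(np.array([.521,.219]),-.069); TRAY=(np.array([.5294,-.2167]),-.037)
def fr(F,x,y,z):
    c,a=F; return (c[0]+x*np.cos(a)-y*np.sin(a), c[1]+x*np.sin(a)+y*np.cos(a), z)
def st():
    s=arm.get_state(); print({k:np.round(s[k],4).tolist() for k in('clock','ee_pos','ee_rot','wrist_force','grip_width','gripper_force')})
E
python3 -c "
from h import *
go((.45,-.3,.25,.25),(.40,.17,.25,-.069))"
```

```text
0.3618 -0.2228 -0.0193 -0.0002  dist 0.425
0.4296 -0.6905 -0.0193 0.3188  dist 0.473
```

{"api": "jog_arm", "payload": {"motion": "0.36 -0.223 -0.019 0; 0.36 -0.223 -0.019 0; 0.36 -0.223 -0.019 0; 0.36 -0.223 -0.019 0; 0.36 -0.223 -0.019 0; 0.36 -0.223 -0.019 0; 0.36 -0.223 -0.019 0; 0.36 -0.223 -0.019 0; 0.36 -0.223 -0.019 0; 0.43 -0.69 -0.019 0.319; 0.43 -0.69 -0.019 0.319; 0.43 -0.69 -0.019 0.319; 0.43 -0.69 -0.019 0.319; 0.43 -0.69 -0.019 0.319; 0.43 -0.69 -0.019 0.319; 0.43 -0.69 -0.019 0.319; 0.43 -0.69 -0.019 0.319; 0.43 -0.69 -0.019 0.319; 0.43 -0.69 -0.019 0.319; 0.43 -0.69 -0.019 0.319", "jaw": 0.6, "newtons": 30}}

```text
clock: 2.1
ee_pos: [0.3999, 0.1721, 0.2501]
ee_rot: [-3.141, 0.0, -0.065]
wrist_force: [-0.3, -1.1, 0.1]
grip_width: 0.0515
gripper_force: 0.0
```

```bash
python3 -c "
from h import *
st(); m=camera_model('wrist'); im=snap('wrist','w1.png'); import pickle; pickle.dump(m,open('m1','wb'))
print(proj('wrist',(.4755,.2211,.092),m))"
```

```text
{'clock': 2.1, 'ee_pos': [0.3999, 0.1721, 0.2501], 'ee_rot': [-3.1411, 0.0003, -0.0654], 'wrist_force': [-0.2876, -1.1023, 0.1434], 'grip_width': 0.0515, 'gripper_force': 0.0}
(np.float64(218.3161312276796), np.float64(110.68636931487585))
```

View pics/w1.png

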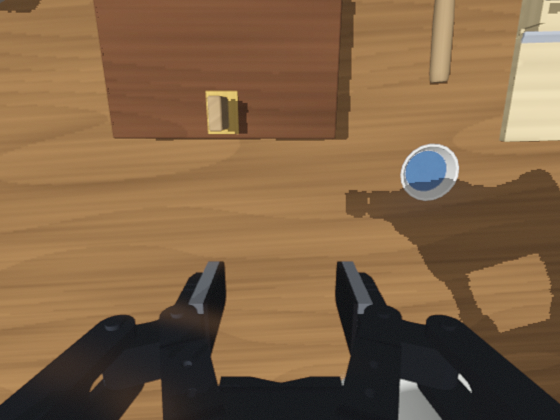

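The wrist view shows the grip block's top at about (214,113), against a predicted (218,111). The lid's front corners are at (113,138) and (341,138).

```bash
python3 -c "
from h import *
import pickle; m=pickle.load(open('m1','rb'))
a=ray('wrist',113,138,.05,m);b=ray('wrist',341,138,.05,m);print(a,b,np.linalg.norm(a-b),(a+b)/2,np.arctan2(-(a-b)[0],(a-b)[1]))
print(ray('wrist',214.5,113,.092,m), fr(CASE,-70,0,0), fr(CASE,-.07,0,.05))
go((.4755,.2215,.165,-.069),(.4755,.2215,.062,-.069))"
```

```text
[0.45615969 0.33762041 0.05      ] [0.44115697 0.1085413  0.05      ] 0.22956985815626443 [0.44865833 0.22308086 0.05      ] -0.06539802029375923
[0.47381115 0.22462438 0.092     ] (np.float64(-69.3124311019451), np.float64(5.045168307248207), 0) (np.float64(0.4511665688980549), np.float64(0.22382616830724822), 0.05)
0.0719 -0.0558 0.0851 0.0030  dist 0.125
0.0719 -0.0558 0.1881 0.0030  dist 0.103
```

{"api": "jog_arm", "payload": {"motion": "0.072 -0.057 0.085 0.003; 0.072 -0.057 0.085 0.003; 0.072 -0.057 0.085 0.003; 0.072 -0.057 0.12 0.003; 0.072 -0.057 0.15 0.003; 0.072 -0.057 0.18 0.003; 0.072 -0.057 0.189 0.003; 0.072 -0.057 0.189 0.003; 0.072 -0.057 0.189 0.003"}}

```text
clock: 3.05
ee_pos: [0.4771, 0.2209, 0.0623]
ee_rot: [-3.141, -0.001, -0.073]
wrist_force: [-0.1, 0.3, -0.1]
grip_width: 0.0514
gripper_force: 0.0
```

{"api": "jog_arm", "payload": {"motion": "0 0 0 0; 0 0 0 0; 0 0 0 0; 0 0 0 0; 0 0 0 0; 0 0 0 0; 0 0 0 0", "jaw": 0, "newtons": 30}}

```text
clock: 3.75
ee_pos: [0.4771, 0.2238, 0.0625]
ee_rot: [-3.138, -0.002, -0.072]
wrist_force: [-5.1, 28.8, 6.8]
grip_width: 0.0117
gripper_force: 31.3
```

```bash
python3 -c "
from h import *
st()
s=arm.get_state();p=s['ee_pos'];H=fr(CASE,.07,0,.04);print(H)
# case-frame offset of grasp point to hinge
c,a=CASE; d=p[:2]-c; ux=np.array([np.cos(a),np.sin(a)]); vx=d@ux-.07; vz=p[2]+.019-.04;print(vx,vz)
r=np.hypot(vx,vz);f=np.arctan2(vz,vx)
y=s['ee_rot'][2];print(y)
for t in np.linspace(0,1.68,25)[1:]:
    dx=r*np.cos(f-t)-vx; dz=r*np.sin(f-t)-vz; print('%.3f 0 %.3f 0;'%(dx,-dz),end=' ')
"
```

```text
{'clock': 3.75, 'ee_pos': [0.4771, 0.2238, 0.0625], 'ee_rot': [-3.1376, -0.0024, -0.0722], 'wrist_force': [-5.0971, 28.8391, 6.7531], 'grip_width': 0.0117, 'gripper_force': 31.3359}
(np.float64(0.5908334311019451), np.float64(0.21417383169275178), 0.04)
-0.11408240884944129 0.041461615296398795
-0.07219679155263048
0.003 0 -0.008 0; 0.007 0 -0.016 0; 0.011 0 -0.023 0; 0.016 0 -0.030 0; 0.021 0 -0.037 0; 0.027 0 -0.043 0; 0.033 0 -0.049 0; 0.039 0 -0.054 0; 0.046 0 -0.059 0; 0.054 0 -0.064 0; 0.061 0 -0.068 0; 0.069 0 -0.071 0; 0.077 0 -0.074 0; 0.085 0 -0.076 0; 0.093 0 -0.078 0; 0.102 0 -0.079 0; 0.110 0 -0.080 0; 0.119 0 -0.080 0; 0.127 0 -0.079 0; 0.136 0 -0.078 0; 0.144 0 -0.076 0; 0.152 0 -0.074 0; 0.160 0 -0.071 0; 0.168 0 -0.067 0;
```

{"api": "jog_arm", "payload": {"motion": "0 -0.003 0 0; 0.003 -0.003 -0.008 0; 0.007 -0.003 -0.016 0; 0.011 -0.003 -0.023 0; 0.016 -0.003 -0.03 0; 0.021 -0.003 -0.037 0; 0.027 -0.003 -0.043 0; 0.033 -0.003 -0.049 0; 0.039 -0.003 -0.054 0; 0.046 -0.003 -0.059 0; 0.054 -0.003 -0.064 0; 0.061 -0.003 -0.068 0"}}

```text
clock: 4.95
ee_pos: [0.5382, 0.2199, 0.1296]
ee_rot: [-3.141, -0.0, -0.072]
wrist_force: [0.8, 6.4, -9.1]
grip_width: 0.0116
gripper_force: 30.6
```

{"api": "jog_arm", "payload": {"motion": "0.008 0 -0.003 0; 0.016 0 -0.006 0; 0.024 0 -0.008 0; 0.032 0 -0.01 0; 0.041 0 -0.011 0; 0.049 0 -0.012 0; 0.058 0 -0.012 0; 0.066 0 -0.011 0; 0.075 0 -0.01 0; 0.083 0 -0.008 0; 0.091 0 -0.006 0; 0.099 0 -0.003 0; 0.107 0 0.001 0; 0.107 0 0.001 0"}}

```text
clock: 6.35
ee_pos: [0.6458, 0.2126, 0.1285]
ee_rot: [-3.14, -0.002, -0.072]
wrist_force: [0.2, 7.9, 0.5]
grip_width: 0.0112
gripper_force: 33.6
```

{"api": "jog_arm", "payload": {"motion": "0 0 0 0; 0 0 0 0; 0 0 0 0; 0 0 0 0; 0 0 -0.03 0; 0 0 -0.06 0; 0 0 -0.1 0; 0 0 -0.13 0; -0.05 0.0 -0.15 0; -0.1 0 -0.16 0; -0.15 0 -0.17 0; -0.2 0 -0.18 0; -0.24 0 -0.18 0; -0.24 0 -0.18 0", "jaw": 0.5}}

```text
clock: 7.75
ee_pos: [0.3997, 0.2292, 0.309]
ee_rot: [3.142, 0.001, -0.07]
wrist_force: [-0.5, 1.1, -1.1]
grip_width: 0.0426
gripper_force: 0.0
```

```bash
python3 -c "
from h import *
st(); snap('top','t2.png'); import pickle; m=camera_model('wrist'); pickle.dump(m,open('m2','wb')); b=snap('wrist','w2.png')
a=cv2.imread('pics/t2.png')[195:305,130:420]
cv2.imwrite('pics/v2.png',np.vstack([cv2.resize(a,(560,212),interpolation=2),cv2.resize(cv2.cvtColor(b,cv2.COLOR_RGB2BGR)[:360],(560,360))]))"
```

```text
{'clock': 7.75, 'ee_pos': [0.3997, 0.2292, 0.309], 'ee_rot': [3.1416, 0.0011, -0.0703], 'wrist_force': [-0.4815, 1.0993, -1.1228], 'grip_width': 0.0426, 'gripper_force': 0.0}
```

View pics/v2.png

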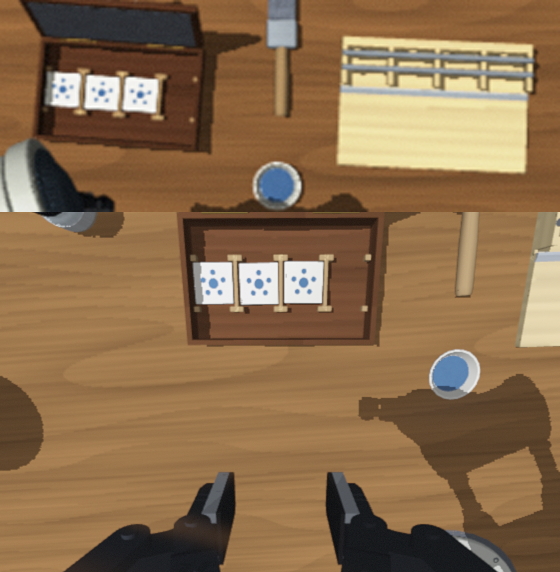

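The lid stands open with three tiles at wrist pixels (213,71), (259,71) and (304,70). The right-hand cell is empty.

```bash
python3 -c "
from h import *
import pickle; m=pickle.load(open('m2','rb'))
im=cv2.imread('pics/w2.png').astype(int)
mk=((im.min(2)>110)&(im[...,0]>im[...,2]-25)).astype(np.uint8)*255; mk[:,:185]=0; mk[:,335:]=0; mk[120:]=0
mk=cv2.morphologyEx(mk,cv2.MORPH_CLOSE,np.ones((7,7)))
for c in cv2.findContours(mk,0,2)[0]:
    if cv2.contourArea(c)<300: continue
    r=cv2.minAreaRect(c); P=np.array([ray('wrist',u,v,.016,m) for u,v in cv2.boxPoints(r)])
    print(r[0],P.mean(0),np.linalg.norm(P[0]-P[1]),np.linalg.norm(P[1]-P[2]),r[2])
for y in(81,27,-27):print(fr(CASE,0,y/1000,.016))
"
```

```text
(258.2022705078125, 70.69174194335938) [0.52076819 0.24817585 0.016     ] 0.15438590389700704 0.0478136643881206 89.32596588134766
(np.float64(0.5265845661841015), np.float64(0.2998072559893936), 0.016)
(np.float64(0.5228615220613672), np.float64(0.24593575199646453), 0.016)
(np.float64(0.5191384779386329), np.float64(0.19206424800353547), 0.016)
```

```bash
sed -i 's/\.521,\.219/.5205,.221/' h.py; python3 -c "
from h import *
for y in(.081,.027,-.027): print(fr(CASE,0,y,0))
x,y,_=fr(CASE,0,-.027,0)
go((x,y,.12,1.501),(x,y,.005,1.501))"
```

```text
(np.float64(0.5260845661841015), np.float64(0.3018072559893936), 0)
(np.float64(0.5223615220613671), np.float64(0.24793575199646453), 0)
(np.float64(0.5186384779386328), np.float64(0.19406424800353547), 0)
0.1165 0.0272 0.1889 -1.5723  dist 0.224
0.1165 0.0272 0.3039 -1.5723  dist 0.115
```

{"api": "jog_arm", "payload": {"motion": "0.116 0.027 0.189 -1.572; 0.116 0.027 0.189 -1.572; 0.116 0.027 0.189 -1.572; 0.116 0.027 0.189 -1.572; 0.116 0.027 0.189 -1.572; 0.116 0.027 0.189 -1.572; 0.116 0.027 0.189 -1.572; 0.116 0.027 0.189 -1.572; 0.116 0.027 0.189 -1.572; 0.116 0.027 0.189 -1.572; 0.116 0.027 0.189 -1.572; 0.116 0.027 0.189 -1.572; 0.116 0.027 0.22 -1.572; 0.116 0.027 0.25 -1.572; 0.116 0.027 0.27 -1.572; 0.116 0.027 0.27 -1.572", "jaw": 0.8}}

```text
clock: 9.45
ee_pos: [0.5177, 0.1934, 0.0357]
ee_rot: [-3.138, 0.001, 1.497]
wrist_force: [-1.0, 0.7, -0.3]
grip_width: 0.0685
gripper_force: 0.0
```

```bash
python3 -c "
from h import *
st(); snap('wrist','w3.png'); x,y,_=fr(CASE,0,-.027,0); go((x,y,.005,1.501))
print(proj('wrist',(x,y,.016)))"
```

```text
{'clock': 9.45, 'ee_pos': [0.5177, 0.1934, 0.0357], 'ee_rot': [-3.1378, 0.0013, 1.4969], 'wrist_force': [-0.9904, 0.6514, -0.3282], 'grip_width': 0.0685, 'gripper_force': 0.0}
0.0004 0.0002 0.0323 -0.0035  dist 0.032
(np.float64(281.4699630651164), np.float64(255.454324230198))
```

View pics/w3.png

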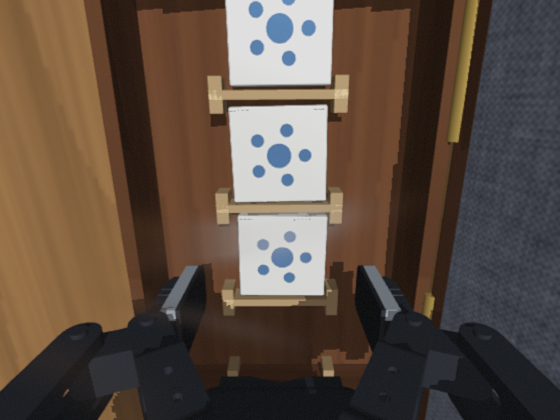

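The tile's centre is at (282,257), against a predicted (281,255), so the tool is centred on it.

{"api": "jog_arm", "payload": {"motion": "0 0 0.015 0; 0 0 0.025 0; 0 0 0.03 0; 0 0 0.031 0; 0 0 0.031 0"}}

```text
clock: 10.0
ee_pos: [0.5188, 0.1941, 0.0077]
ee_rot: [3.141, -0.0, 1.5]
wrist_force: [0.5, -0.0, -1.2]
grip_width: 0.0684
gripper_force: 0.0
```

{"api": "jog_arm", "payload": {"motion": "0 0 0 0; 0 0 0 0; 0 0 0 0; 0 0 0 0; 0 0 0 0; 0 0 0 0", "jaw": 0.3, "newtons": 40}}

```text
clock: 10.6
ee_pos: [0.5188, 0.1942, 0.008]
ee_rot: [3.141, -0.0, 1.5]
wrist_force: [-2.7, -0.5, 8.8]
grip_width: 0.0449
gripper_force: 39.8
```

```bash
python3 -c "
from h import *
s=arm.get_state();p=s['ee_pos']
for yy in(-.096,-.032,.032):
    x,y,_=fr(TRAY,-.058,yy,0); print(x,y)
x,y,_=fr(TRAY,-.058,-.096,0)
go((p[0],p[1],.13,1.5),(x,y,.13,-.037),(x,y,.0125,-.037))"
```

```text
0.4678885068635109 -0.3104887851084534
0.4702559666018265 -0.24653258811091883
0.47262342634014204 -0.1825763911133842
0.0000 0.0000 -0.1220 -0.0002  dist 0.122
-0.5070 -0.0150 -0.1220 1.5368  dist 0.507
-0.5070 -0.0150 -0.0045 1.5368  dist 0.118
```

{"api": "jog_arm", "payload": {"motion": "0 0 -0.02 0; 0 0 -0.06 0; 0 0 -0.1 0; 0 0 -0.122 0; -0.507 -0.015 -0.122 1.537; -0.507 -0.015 -0.122 1.537; -0.507 -0.015 -0.122 1.537; -0.507 -0.015 -0.122 1.537; -0.507 -0.015 -0.122 1.537; -0.507 -0.015 -0.122 1.537; -0.507 -0.015 -0.122 1.537; -0.507 -0.015 -0.122 1.537; -0.507 -0.015 -0.122 1.537; -0.507 -0.015 -0.122 1.537; -0.507 -0.015 -0.122 1.537; -0.507 -0.015 -0.122 1.537; -0.507 -0.015 -0.09 1.537; -0.507 -0.015 -0.06 1.537; -0.507 -0.015 -0.05 1.537; -0.507 -0.015 -0.05 1.537"}}

```text
clock: 12.6
ee_pos: [0.4671, -0.3089, 0.0565]
ee_rot: [-3.14, 0.002, -0.035]
wrist_force: [0.8, 0.1, 0.1]
grip_width: 0.0447
gripper_force: 41.8
```

```bash
python3 -c "
from h import *
st(); b=snap('wrist','w4.png'); x,y,_=fr(TRAY,-.058,-.096,0)
go((x,y,.013,-.037))
for q in((0,-.096,.013),(0,.131,.013),(.004,-.064,.032),(-.11,-.131,.01)): print(q,proj('wrist',fr(TRAY,*q)))"
```

```text
{'clock': 12.6, 'ee_pos': [0.4671, -0.3089, 0.0565], 'ee_rot': [-3.1397, 0.0023, -0.035], 'wrist_force': [0.7669, 0.1168, 0.1433], 'grip_width': 0.0447, 'gripper_force': 41.8008}
0.0002 0.0008 0.0446 0.0017  dist 0.045
(0, -0.096, 0.013) (np.float64(282.5216801084667), np.float64(140.2565878758361))
(0, 0.131, 0.013) (np.float64(-128.79116529705374), np.float64(139.54453509365743))
(0.004, -0.064, 0.032) (np.float64(217.9890154314477), np.float64(135.7124363966758))
(-0.11, -0.131, 0.01) (np.float64(334.96122623847765), np.float64(309.67799414149977))
```

View pics/w4.png

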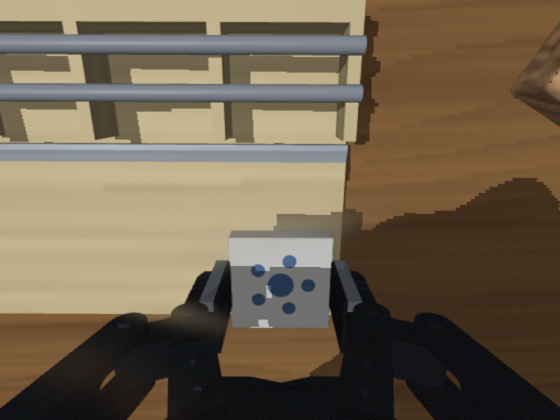

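The wrist view shows the tile held level. The lip's pocket edge is at row ~146 (predicted 140), its right end at (347,148) and a divider end at (223,142). I'll correct the tray pose from these.

```bash
python3 -c "
from h import *
c,a=TRAY
def loc(u,v,z):
    d=ray('wrist',u,v,z)[:2]-c; print(u,v,'tray frame',d@[np.cos(a),np.sin(a)],d@[-np.sin(a),np.cos(a)])
loc(223,142,.032);loc(280,146,.013);loc(0,144,.013);loc(347,147,.013);loc(340,313,.01);loc(90,141,.032)
im=cv2.imread('pics/w4.png'); print(im[136:168,150].tolist())
"
```

```text
223 142 tray frame 0.000947060422529153 -0.06632294116392297
280 146 tray frame -0.0031321154656136696 -0.0946136349397357
0 144 tray frame -0.0023040585692357075 0.06047554044316681
347 147 tray frame -0.0036163953055667756 -0.1317887584620679
340 313 tray frame -0.11253311061771597 -0.13446206183901005
90 141 tray frame 0.0013230761204354765 -0.00031632827147391664
[[141, 179, 193], [140, 178, 192], [141, 178, 192], [140, 178, 192], [141, 178, 193], [143, 179, 194], [134, 170, 186], [109, 134, 144], [142, 136, 132], [189, 179, 172], [190, 181, 174], [187, 179, 172], [189, 179, 172], [182, 173, 167], [161, 152, 146], [150, 142, 136], [149, 141, 136], [151, 143, 137], [154, 145, 139], [154, 146, 140], [156, 147, 141], [155, 146, 141], [156, 148, 142], [155, 146, 141], [153, 144, 138], [148, 154, 158], [143, 179, 195], [141, 179, 194], [141, 178, 193], [142, 178, 194], [143, 180, 194], [143, 180, 195]]
```

```bash
sed -i 's/\[\.5294,-\.2167\]),-\.037/[.5267,-.2178]),-.041/' h.py; python3 -c "
from h import *
x,y,_=fr(TRAY,-.058,-.096,0)
go((x,y,.013,-.041))
for yy in (-.096,-.032,.032):
  for xx in(-.058,-.115,-.014): print(yy,xx,fr(TRAY,xx,yy,0))"
```

```text
-0.0029 0.0018 0.0446 0.0057  dist 0.045
-0.096 -0.058 (np.float64(0.46481384481477894), np.float64(-0.31134198948274905), 0)
-0.096 -0.115 (np.float64(0.4078617466039726), np.float64(-0.3090056441772196), 0)
-0.096 -0.014 (np.float64(0.5087768679950504), np.float64(-0.31314548410456133), 0)
-0.032 -0.058 (np.float64(0.4674371097192331), np.float64(-0.24739577394780862), 0)
-0.032 -0.115 (np.float64(0.41048501150842676), np.float64(-0.24505942864227914), 0)
-0.032 -0.014 (np.float64(0.5114001328995046), np.float64(-0.24919926856962088), 0)
0.032 -0.058 (np.float64(0.47006037462368727), np.float64(-0.18344955841286817), 0)
0.032 -0.115 (np.float64(0.41310827641288095), np.float64(-0.1811132131073387), 0)
0.032 -0.014 (np.float64(0.5140233978039588), np.float64(-0.18525305303468043), 0)
```

Lower in small steps, release, lift, back off and shut the fingers.

{"api": "jog_arm", "payload": {"motion": "-0.003 0.002 0.02 0.006; -0.003 0.002 0.035 0.006; -0.003 0.002 0.042 0.006; -0.003 0.002 0.044 0.006; -0.003 0.002 0.044 0.006"}}

```text
clock: 13.15
ee_pos: [0.465, -0.3127, 0.0141]
ee_rot: [3.141, -0.001, -0.043]
wrist_force: [0.1, -0.3, -0.5]
grip_width: 0.0445
gripper_force: 41.8
```

{"api": "jog_arm", "payload": {"motion": "0 0 0 0; 0 0 0 0; 0 0 0 0; 0 0 -0.02 0; 0 0 -0.05 0; -0.03 0 -0.05 0; -0.06 0 -0.05 0; -0.06 0 -0.05 0", "jaw": 0.68}}

```text
clock: 13.95
ee_pos: [0.4014, -0.3089, 0.0635]
ee_rot: [-3.14, 0.002, -0.044]
wrist_force: [0.1, 0.4, -0.2]
grip_width: 0.0584
gripper_force: 0.0
```

{"api": "jog_arm", "payload": {"motion": "0 0 0 0; 0 0 0 0; 0 0 0 0; 0 0 0 0; 0 0 0 0; 0 0 0 0; 0 0 0 0; 0 0 0 0", "jaw": 0}}

```text
clock: 14.75
ee_pos: [0.4046, -0.3099, 0.0633]
ee_rot: [-3.142, 0.0, -0.043]
wrist_force: [0.5, 0.2, 0.9]
grip_width: -0.0003
gripper_force: 0.0
```

```bash
cat >> h.py <<'E'
def tile(img=None,lo=140,roi=None):
    # white tile blobs in wrist view on the apron (z top .020)
    im=img if img is not None else camera('wrist'); m=camera_model('wrist'); g=im.astype(int)
    mk=(((g.min(2)>lo)|(g[...,2]>g[...,0]+25))&(abs(g[...,0]-g[...,2])<200)&(g[...,2]>g[...,0]-20)).astype(np.uint8)*255
    if roi: k=np.zeros_like(mk); k[roi[1]:roi[3],roi[0]:roi[2]]=255; mk&=k
    mk=cv2.morphologyEx(mk,cv2.MORPH_OPEN,np.ones((5,5)))
    c,a=TRAY
    for k in cv2.findContours(mk,0,2)[0]:
        if cv2.contourArea(k)<1500: continue
        r=cv2.minAreaRect(k); P=np.array([ray('wrist',u,v,.02,m) for u,v in cv2.boxPoints(r)]); d=P.mean(0)[:2]-c
        print('blob',np.round(r[0],1),'sides',np.round([np.linalg.norm(P[0]-P[1]),np.linalg.norm(P[1]-P[2])],3),'ang',round(r[2],1),'tray',np.round([d@[np.cos(a),np.sin(a)],d@[-np.sin(a),np.cos(a)]],4))
E
python3 -c "
from h import *
st(); b=snap('wrist','w5.png'); tile(b)
x,y,_=fr(TRAY,-.108,-.096,0); go((x,y,.0148,-.041))"
```

```text
{'clock': 14.75, 'ee_pos': [0.4046, -0.3099, 0.0633], 'ee_rot': [-3.1415, 0.0001, -0.0432], 'wrist_force': [0.5357, 0.2289, 0.9079], 'grip_width': -0.0003, 'gripper_force': 0.0}
blob [281.  136.5] sides [0.045 0.046] ang 90.0 tray [-0.0587 -0.0973]
blob [171.5  31.3] sides [0.17 0.01] ang 89.7 tray [-0.0063 -0.0425]
0.0102 -0.0010 0.0485 -0.0022  dist 0.050
```

View pics/w5.png

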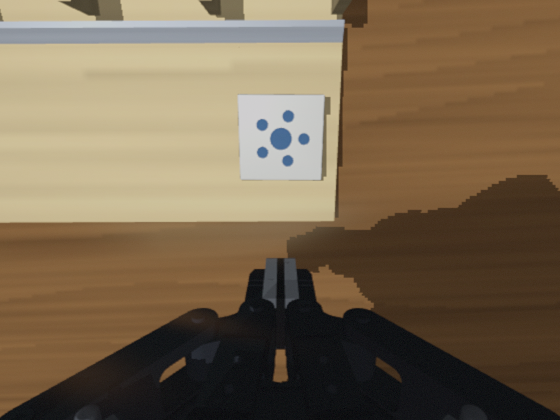

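The tile lies square on the apron at tray (-59,-97) mm. Now lower the closed fingers behind it and push.

{"api": "jog_arm", "payload": {"motion": "0.01 0 0.03 -0.002; 0.01 0 0.045 -0.002; 0.01 0 0.0485 -0.002; 0.01 0 0.0485 -0.002; 0.018 0 0.0485 -0.002; 0.026 0 0.0485 -0.002; 0.034 0 0.0485 -0.002; 0.042 0 0.0485 -0.002; 0.05 0 0.0485 -0.002; 0.058 0 0.0485 -0.002; 0.066 0 0.0485 -0.002; 0.074 0 0.0485 -0.002"}}

```text
clock: 16.0
ee_pos: [0.4792, -0.3131, 0.0147]
ee_rot: [-3.142, 0.0, -0.041]
wrist_force: [-0.0, 0.9, 0.7]
grip_width: -0.0001
gripper_force: 0.2
```

{"api": "jog_arm", "payload": {"motion": "0.006 0 0 0; 0.012 0 0 0; 0.018 0 0 0; 0.024 0 0 0; 0.029 0 0 0; 0.034 0 0 0; 0.037 0 0 0; 0.037 0 0 0; 0.037 0 0 0"}}

```text
clock: 16.9
ee_pos: [0.5153, -0.3145, 0.0147]
ee_rot: [-3.141, 0.0, -0.041]
wrist_force: [1.0, -0.5, -0.0]
grip_width: 0.0001
gripper_force: 0.0
```

```bash
python3 -c "
from h import *
st(); b=snap('wrist','w6.png'); p=np.r_[arm.get_state()['ee_pos'][:2]]-TRAY[0]; a=TRAY[1]; print(p@[np.cos(a),np.sin(a)],p@[-np.sin(a),np.cos(a)])"
```

```text
{'clock': 16.9, 'ee_pos': [0.5153, -0.3145, 0.0147], 'ee_rot': [-3.1415, 0.0002, -0.0412], 'wrist_force': [0.9797, -0.4926, -0.0082], 'grip_width': 0.0001, 'gripper_force': 0.0}
-0.0074662394327684595 -0.09711508369596356
```

View pics/w6.png

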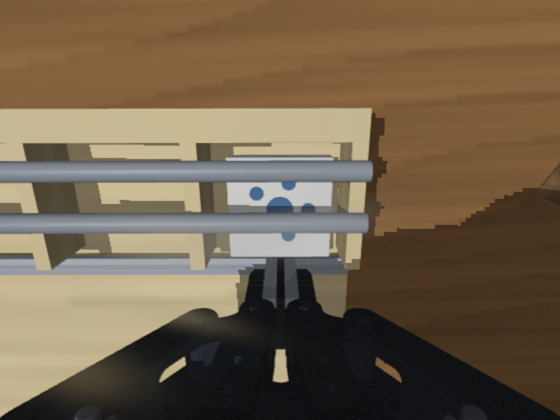

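The tile lies under the bars. Its far edge is at row 156 and its near edge at row 257, right at the lip edge, so I'll check the numbers.

```bash
python3 -c "
from h import *
c,a=TRAY
def loc(u,v,z):
    d=ray('wrist',u,v,z)[:2]-c; return np.round([d@[np.cos(a),np.sin(a)],d@[-np.sin(a),np.cos(a)]],4)
for z in(.016,.023): print(z,'far',loc(280,156,z),'near',loc(280,257,z),'l',loc(228,207,z),'r',loc(332,207,z))
im=cv2.imread('pics/w6.png'); print('lip col',im[252:266,100].sum(1).tolist(),'tile col',im[250:262,235].sum(1).tolist(), im[150:160,280].sum(1).tolist())
print(loc(100,258.5,.013))
x,y,_=fr(CASE,0,.027,0); p=arm.get_state()['ee_pos']
go((p[0]-.04,p[1],.13,-.041),(x,y,.13,1.501),(x,y,.009,1.501))"
```

```text
0.016 far [ 0.0486 -0.0968] near [ 0.0018 -0.0967] l [ 0.0261 -0.0737] r [ 0.0261 -0.1198]
0.023 far [ 0.0496 -0.0968] near [ 0.0051 -0.0968] l [ 0.0282 -0.0748] r [ 0.0282 -0.1187]
lip col [312, 247, 246, 252, 248, 263, 350, 472, 508, 507, 507, 509, 493, 456] tile col [564, 564, 561, 566, 566, 558, 483, 314, 371, 497, 501, 499] [533, 534, 536, 526, 457, 307, 284, 424, 576, 569]
[-0.0004 -0.0111]
-0.0400 0.0016 -0.1153 -0.0002  dist 0.122
-0.0161 -0.5623 -0.1153 -1.5422  dist 0.564
-0.0161 -0.5623 0.0057 -1.5422  dist 0.121
```

Tile 1 is flat at 25 mm past the lip. Next is the middle tile.

{"api": "jog_arm", "payload": {"motion": "-0.01 0 -0.03 0; -0.03 0 -0.07 0; -0.04 0 -0.115 0; -0.016 -0.562 -0.115 -1.542; -0.016 -0.562 -0.115 -1.542; -0.016 -0.562 -0.115 -1.542; -0.016 -0.562 -0.115 -1.542; -0.016 -0.562 -0.115 -1.542; -0.016 -0.562 -0.115 -1.542; -0.016 -0.562 -0.115 -1.542; -0.016 -0.562 -0.115 -1.542; -0.016 -0.562 -0.115 -1.542; -0.016 -0.562 -0.115 -1.542; -0.016 -0.562 -0.115 -1.542; -0.016 -0.562 -0.115 -1.542; -0.016 -0.562 -0.115 -1.542; -0.016 -0.562 -0.08 -1.542; -0.016 -0.562 -0.05 -1.542; -0.016 -0.562 -0.025 -1.542; -0.016 -0.562 -0.025 -1.542", "jaw": 0.8}}

```text
clock: 18.95
ee_pos: [0.5207, 0.2453, 0.0372]
ee_rot: [-3.137, 0.002, 1.499]
wrist_force: [-0.5, -0.4, 0.0]
grip_width: 0.0681
gripper_force: 0.0
```

```bash
python3 -c "
from h import *
st(); b=snap('wrist','w7.png')
m=camera_model('wrist'); g=b.astype(int)
mk=((g.min(2)>120)|((g[...,2]>g[...,0]+30)&(g[...,2]>90))).astype(np.uint8)*255; mk=cv2.morphologyEx(mk,cv2.MORPH_OPEN,np.ones((5,5)))
for k in cv2.findContours(mk,0,2)[0]:
    if cv2.contourArea(k)>1500:
        r=cv2.minAreaRect(k);P=np.array([ray('wrist',u,v,.016,m) for u,v in cv2.boxPoints(r)]);print(r,P.mean(0),np.linalg.norm(P[0]-P[1]),np.linalg.norm(P[1]-P[2]))
x,y,_=fr(CASE,0,.027,0);print(x,y); go((x,y,.009,1.501))"
```

```text
{'clock': 18.95, 'ee_pos': [0.5207, 0.2453, 0.0372], 'ee_rot': [-3.1366, 0.0024, 1.499], 'wrist_force': [-0.5395, -0.4473, 0.0191], 'grip_width': 0.0681, 'gripper_force': 0.0}
((280.38677978515625, 246.9776611328125), (86.95642852783203, 88.37559509277344), 89.0759506225586) [0.52154084 0.24939691 0.016     ] 0.04569322563864108 0.05092519117655235
((281.0, 146.5), (95.0, 96.0), 90.0) [0.52566884 0.30286493 0.016     ] 0.045204334919158456 0.04618064292387664
0.5223615220613671 0.24793575199646453
0.0021 0.0005 0.0300 -0.0018  dist 0.030
```

{"api": "jog_arm", "payload": {"motion": "0 0 0.015 0; 0 0 0.025 0; 0 0 0.0295 0; 0 0 0.0295 0; 0 0 0.0295 0"}}

```text
clock: 19.5
ee_pos: [0.5229, 0.2476, 0.0109]
ee_rot: [3.141, -0.0, 1.501]
wrist_force: [0.4, 0.5, 0.2]
grip_width: 0.0684
gripper_force: 0.0
```

{"api": "jog_arm", "payload": {"motion": "0 0 0 0; 0 0 0 0; 0 0 0 0; 0 0 0 0; 0 0 0 0; 0 0 0 0", "jaw": 0.3, "newtons": 40}}

```text
clock: 20.1
ee_pos: [0.5229, 0.2477, 0.0111]
ee_rot: [3.141, -0.0, 1.501]
wrist_force: [-1.2, -1.3, 10.2]
grip_width: 0.0435
gripper_force: 39.2
```

```bash
python3 -c "
from h import *
p=arm.get_state()['ee_pos']
x,y,_=fr(TRAY,-.058,-.032,0)
go((p[0],p[1],.13,1.5),(x,y,.13,-.041),(x,y,.016,-.041))"
```

```text
0.0000 0.0000 -0.1189 0.0009  dist 0.119
-0.4977 -0.0208 -0.1189 1.5419  dist 0.498
-0.4977 -0.0208 -0.0049 1.5419  dist 0.114
```

The grip is shallow, so I'll reopen and go 3 mm lower.

{"api": "jog_arm", "payload": {"motion": "0 0 0 0; 0 0 0 0; 0 0 0 0; 0 0 0.002 0; 0 0 0.0035 0; 0 0 0.0035 0", "jaw": 0.75}}

```text
clock: 20.7
ee_pos: [0.5225, 0.2475, 0.0065]
ee_rot: [-3.141, 0.0, 1.501]
wrist_force: [-0.3, -1.1, -0.5]
grip_width: 0.064
gripper_force: 0.0
```

{"api": "jog_arm", "payload": {"motion": "0 0 0 0; 0 0 0 0; 0 0 0 0; 0 0 0 0; 0 0 0 0; 0 0 0 0", "jaw": 0.3}}

```text
clock: 21.3
ee_pos: [0.5226, 0.2475, 0.007]
ee_rot: [3.142, -0.0, 1.501]
wrist_force: [-1.2, -0.7, 6.5]
grip_width: 0.0443
gripper_force: 40.8
```

{"api": "jog_arm", "payload": {"motion": "0 0 -0.02 0; 0 0 -0.06 0; 0 0 -0.1 0; 0 0 -0.122 0; -0.498 -0.021 -0.122 1.542; -0.498 -0.021 -0.122 1.542; -0.498 -0.021 -0.122 1.542; -0.498 -0.021 -0.122 1.542; -0.498 -0.021 -0.122 1.542; -0.498 -0.021 -0.122 1.542; -0.498 -0.021 -0.122 1.542; -0.498 -0.021 -0.122 1.542; -0.498 -0.021 -0.122 1.542; -0.498 -0.021 -0.122 1.542; -0.498 -0.021 -0.122 1.542; -0.498 -0.021 -0.122 1.542; -0.498 -0.021 -0.09 1.542; -0.498 -0.021 -0.06 1.542; -0.498 -0.021 -0.045 1.542; -0.498 -0.021 -0.045 1.542"}}

```text
clock: 23.3
ee_pos: [0.4659, -0.2459, 0.0501]
ee_rot: [-3.139, 0.003, -0.038]
wrist_force: [0.5, -0.7, -0.5]
grip_width: 0.0447
gripper_force: 41.5
```

```bash
python3 -c "
from h import *
st(); tile(camera('wrist'),110,(150,180,420,400)); x,y,_=fr(TRAY,-.058,-.032,0)
go((x,y,.0125,-.041))"
```

```text
{'clock': 23.3, 'ee_pos': [0.4659, -0.2459, 0.0501], 'ee_rot': [-3.1395, 0.0032, -0.0382], 'wrist_force': [0.4855, -0.7109, -0.4702], 'grip_width': 0.0447, 'gripper_force': 41.489}
blob [280.5 257. ] sides [0.059 0.024] ang 90.0 tray [-0.0653 -0.031 ]
0.0009 0.0009 0.0388 0.0024  dist 0.039
```

{"api": "jog_arm", "payload": {"motion": "0 0 0.02 0; 0 0 0.032 0; 0 0 0.037 0; 0 0 0.0395 0; 0 0 0.0395 0"}}

```text
clock: 23.85
ee_pos: [0.467, -0.2477, 0.0125]
ee_rot: [3.142, -0.0, -0.041]
wrist_force: [-0.4, 0.4, -0.9]
grip_width: 0.0447
gripper_force: 41.5
```

{"api": "jog_arm", "payload": {"motion": "0 0 0 0; 0 0 0 0; 0 0 0 0; 0 0 -0.02 0; 0 0 -0.05 0; -0.03 0 -0.05 0; -0.06 0 -0.05 0; -0.06 0 -0.05 0", "jaw": 0.68}}

```text
clock: 24.65
ee_pos: [0.4035, -0.2442, 0.0625]
ee_rot: [-3.14, 0.002, -0.042]
wrist_force: [0.3, 0.8, -0.6]
grip_width: 0.0579
gripper_force: 0.0
```

{"api": "jog_arm", "payload": {"motion": "0 0 0 0; 0 0 0 0; 0 0 0 0; 0 0 0 0; 0 0 0 0; 0 0 0 0; 0 0 0 0; 0 0 0 0", "jaw": 0}}

```text
clock: 25.45
ee_pos: [0.4069, -0.2453, 0.0623]
ee_rot: [-3.142, 0.0, -0.041]
wrist_force: [-0.4, 1.0, -0.1]
grip_width: 0.0004
gripper_force: 0.0
```

```bash
python3 -c "
from h import *
st(); b=snap('wrist','w8.png'); tile(b)
x,y,_=fr(TRAY,-.108,-.032,0); go((x,y,.0148,-.041))"
```

```text
{'clock': 25.45, 'ee_pos': [0.4069, -0.2453, 0.0623], 'ee_rot': [-3.1415, 0.0, -0.0412], 'wrist_force': [-0.4111, 1.021, -0.126], 'grip_width': 0.0004, 'gripper_force': 0.0}
blob [280.  137.5] sides [0.045 0.045] ang 90.0 tray [-0.0595 -0.0319]
blob [235.   22.5] sides [0.003 0.231] ang -0.0 tray [-0.003  -0.0097]
0.0106 -0.0004 0.0475 -0.0002  dist 0.049
```

{"api": "jog_arm", "payload": {"motion": "0.01 0 0.03 0; 0.01 0 0.044 0; 0.01 0 0.0475 0; 0.01 0 0.0475 0; 0.018 0 0.0475 0; 0.026 0 0.0475 0; 0.034 0 0.0475 0; 0.042 0 0.0475 0; 0.05 0 0.0475 0; 0.058 0 0.0475 0; 0.066 0 0.0475 0; 0.074 0 0.0475 0"}}

```text
clock: 26.7
ee_pos: [0.4815, -0.2483, 0.0147]
ee_rot: [-3.142, 0.0, -0.041]
wrist_force: [-0.4, -0.3, -0.5]
grip_width: 0.0001
gripper_force: 0.3
```

{"api": "jog_arm", "payload": {"motion": "0.006 0 0 0; 0.012 0 0 0; 0.018 0 0 0; 0.024 0 0 0; 0.029 0 0 0; 0.034 0 0 0; 0.037 0 0 0; 0.037 0 0 0; 0.037 0 0 0"}}

```text
clock: 27.6
ee_pos: [0.5177, -0.2498, 0.0147]
ee_rot: [-3.141, 0.0, -0.041]
wrist_force: [-0.2, -0.3, 1.0]
grip_width: 0.0002
gripper_force: 0.0
```

```bash
cat >> h.py <<'E'
def inpocket(f):
    st(); b=snap('wrist',f); g=b.astype(int); c,a=TRAY
    col=g[140:270,233:245].min(2).mean(1); w=np.where(col>140)[0]+140; print('white rows',w.min(),w.max(), 'n',len(w))
    for v in(w.min()-.5,w.max()+.5):
        d=ray('wrist',239,v,.016)[:2]-c; print(np.round([d@[np.cos(a),np.sin(a)],d@[-np.sin(a),np.cos(a)]],4))
E
python3 -c "
from h import *
inpocket('w9.png')
x,y,_=fr(CASE,0,.081,0); p=arm.get_state()['ee_pos']
go((p[0]-.04,p[1],.13,-.041),(x,y,.13,1.501),(x,y,.007,1.501))"
```

```text
{'clock': 27.6, 'ee_pos': [0.5177, -0.2498, 0.0147], 'ee_rot': [-3.1415, 0.0001, -0.0412], 'wrist_force': [-0.2067, -0.346, 0.9911], 'grip_width': 0.0002, 'gripper_force': 0.0}
white rows 182 263 n 53
[ 0.0373 -0.0142]
[-0.0018 -0.0127]
-0.0400 0.0017 -0.1153 -0.0003  dist 0.122
-0.0143 -0.5515 -0.1153 -1.5423  dist 0.554
-0.0143 -0.5515 0.0077 -1.5423  dist 0.123
```

View pics/w9.png

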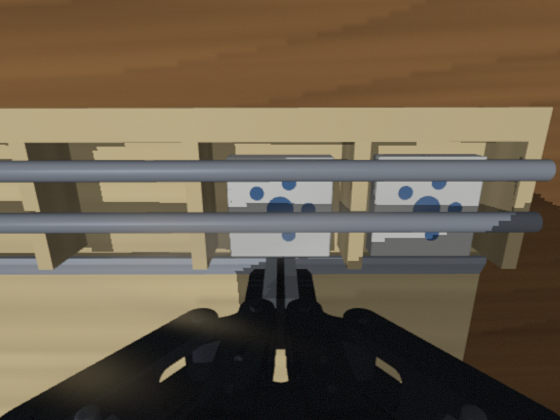

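Both tiles lie flat in their pockets, with near edges at row ~257 as before and a dark gap before the lip. Third tile next.

{"api": "jog_arm", "payload": {"motion": "-0.01 0 -0.03 0; -0.03 0 -0.07 0; -0.04 0 -0.115 0; -0.014 -0.5515 -0.115 -1.542; -0.014 -0.5515 -0.115 -1.542; -0.014 -0.5515 -0.115 -1.542; -0.014 -0.5515 -0.115 -1.542; -0.014 -0.5515 -0.115 -1.542; -0.014 -0.5515 -0.115 -1.542; -0.014 -0.5515 -0.115 -1.542; -0.014 -0.5515 -0.115 -1.542; -0.014 -0.5515 -0.115 -1.542; -0.014 -0.5515 -0.115 -1.542; -0.014 -0.5515 -0.115 -1.542; -0.014 -0.5515 -0.115 -1.542; -0.014 -0.5515 -0.115 -1.542; -0.014 -0.5515 -0.08 -1.542; -0.014 -0.5515 -0.05 -1.542; -0.014 -0.5515 -0.025 -1.542; -0.014 -0.5515 -0.025 -1.542", "jaw": 0.8}}

```text
clock: 29.65
ee_pos: [0.5246, 0.2993, 0.0371]
ee_rot: [-3.137, 0.003, 1.499]
wrist_force: [1.0, -0.3, 0.3]
grip_width: 0.0686
gripper_force: 0.0
```

```bash
python3 -c "
from h import *
st(); b=snap('wrist','w10.png')
m=camera_model('wrist'); g=b.astype(int)
mk=((g.min(2)>120)|((g[...,2]>g[...,0]+30)&(g[...,2]>90))).astype(np.uint8)*255; mk=cv2.morphologyEx(mk,cv2.MORPH_OPEN,np.ones((5,5)))
for k in cv2.findContours(mk,0,2)[0]:
    if cv2.contourArea(k)>1500:
        r=cv2.minAreaRect(k);P=np.array([ray('wrist',u,v,.016,m) for u,v in cv2.boxPoints(r)]);print(r,P.mean(0),np.linalg.norm(P[0]-P[1]),np.linalg.norm(P[1]-P[2]))
x,y,_=fr(CASE,0,.081,0);print(x,y); go((x,y,.007,1.501))"
```

```text
{'clock': 29.65, 'ee_pos': [0.5246, 0.2993, 0.0371], 'ee_rot': [-3.1366, 0.0029, 1.4988], 'wrist_force': [1.037, -0.2691, 0.3475], 'grip_width': 0.0686, 'gripper_force': 0.0}
((281.0, 255.5), (67.0, 88.0), 90.0) [0.52550133 0.29886795 0.016     ] 0.04628974528882011 0.03990339826450873
0.5260845661841015 0.3018072559893936
0.0019 0.0002 0.0320 -0.0020  dist 0.032
```

{"api": "jog_arm", "payload": {"motion": "0 0 0.015 0; 0 0 0.025 0; 0 0 0.031 0; 0 0 0.033 0; 0 0 0.033 0"}}

```text
clock: 30.2
ee_pos: [0.5265, 0.3018, 0.0067]
ee_rot: [-3.141, 0.0, 1.501]
wrist_force: [1.5, -0.0, 0.8]
grip_width: 0.0683
gripper_force: 0.0
```

{"api": "jog_arm", "payload": {"motion": "0 0 0 0; 0 0 0 0; 0 0 0 0; 0 0 0 0; 0 0 0 0; 0 0 0 0", "jaw": 0.3, "newtons": 40}}

```text
clock: 30.8
ee_pos: [0.5268, 0.3019, 0.0074]
ee_rot: [3.141, -0.0, 1.501]
wrist_force: [-0.5, -1.1, 6.3]
grip_width: 0.0448
gripper_force: 40.5
```

```bash
python3 -c "
from h import *
p=arm.get_state()['ee_pos']
x,y,_=fr(TRAY,-.058,.032,0)
go((p[0],p[1],.13,1.5),(x,y,.13,-.041),(x,y,.05,-.041))"
```

```text
0.0000 0.0000 -0.1226 0.0008  dist 0.123
-0.4881 -0.0227 -0.1226 1.5418  dist 0.489
-0.4881 -0.0227 -0.0426 1.5418  dist 0.080
```

{"api": "jog_arm", "payload": {"motion": "0 0 -0.02 0; 0 0 -0.06 0; 0 0 -0.1 0; 0 0 -0.122 0; -0.488 -0.0225 -0.122 1.542; -0.488 -0.0225 -0.122 1.542; -0.488 -0.0225 -0.122 1.542; -0.488 -0.0225 -0.122 1.542; -0.488 -0.0225 -0.122 1.542; -0.488 -0.0225 -0.122 1.542; -0.488 -0.0225 -0.122 1.542; -0.488 -0.0225 -0.122 1.542; -0.488 -0.0225 -0.122 1.542; -0.488 -0.0225 -0.122 1.542; -0.488 -0.0225 -0.122 1.542; -0.488 -0.0225 -0.122 1.542; -0.488 -0.0225 -0.09 1.542; -0.488 -0.0225 -0.06 1.542; -0.488 -0.0225 -0.045 1.542; -0.488 -0.0225 -0.045 1.542"}}

```text
clock: 32.8
ee_pos: [0.4691, -0.1821, 0.0503]
ee_rot: [-3.14, 0.003, -0.038]
wrist_force: [0.8, -0.1, -0.3]
grip_width: 0.0451
gripper_force: 41.5
```

{"api": "jog_arm", "payload": {"motion": "0 0 0 0; 0 0 0.02 0; 0 0 0.032 0; 0 0 0.037 0; 0 0 0.0395 0; 0 0 0.0395 0"}}

```text
clock: 33.4
ee_pos: [0.4701, -0.1835, 0.0125]
ee_rot: [3.142, -0.0, -0.041]
wrist_force: [0.5, 0.1, -1.0]
grip_width: 0.0441
gripper_force: 41.5
```

{"api": "jog_arm", "payload": {"motion": "0 0 0 0; 0 0 0 0; 0 0 0 0; 0 0 -0.02 0; 0 0 -0.05 0; -0.03 0 -0.05 0; -0.06 0 -0.05 0; -0.06 0 -0.05 0", "jaw": 0.68}}

```text
clock: 34.2
ee_pos: [0.4063, -0.1798, 0.0625]
ee_rot: [-3.14, 0.003, -0.042]
wrist_force: [-0.2, 0.2, -0.0]
grip_width: 0.0581
gripper_force: 0.0
```

{"api": "jog_arm", "payload": {"motion": "0 0 0 0; 0 0 0 0; 0 0 0 0; 0 0 0 0; 0 0 0 0; 0 0 0 0; 0 0 0 0; 0 0 0 0", "jaw": 0}}

```text
clock: 35.0
ee_pos: [0.4101, -0.181, 0.0623]
ee_rot: [3.142, -0.0, -0.041]
wrist_force: [-1.0, 0.5, -0.8]
grip_width: 0.0002
gripper_force: 0.0
```

```bash
python3 -c "
from h import *
st(); b=snap('wrist','w11.png'); tile(b)
x,y,_=fr(TRAY,-.108,.032,0); go((x,y,.0148,-.041))"
```

```text
{'clock': 35.0, 'ee_pos': [0.4101, -0.181, 0.0623], 'ee_rot': [3.1416, -0.0, -0.0412], 'wrist_force': [-1.0006, 0.4813, -0.8022], 'grip_width': 0.0002, 'gripper_force': 0.0}
blob [ 21. 277.] sides [0.059 0.025] ang 0.0 tray [-0.1441  0.1933]
blob [280.  136.5] sides [0.045 0.045] ang 90.0 tray [-0.0585  0.0324]
blob [322.   23.5] sides [0.233 0.003] ang 90.0 tray [-0.003   0.0117]
0.0101 0.0000 0.0475 -0.0001  dist 0.049
```

{"api": "jog_arm", "payload": {"motion": "0.01 0 0.03 0; 0.01 0 0.044 0; 0.01 0 0.0475 0; 0.01 0 0.0475 0; 0.018 0 0.0475 0; 0.026 0 0.0475 0; 0.034 0 0.0475 0; 0.042 0 0.0475 0; 0.05 0 0.0475 0; 0.058 0 0.0475 0; 0.066 0 0.0475 0; 0.074 0 0.0475 0"}}

```text
clock: 36.25
ee_pos: [0.4846, -0.1841, 0.0148]
ee_rot: [-3.142, 0.0, -0.041]
wrist_force: [-1.4, -0.2, 0.4]
grip_width: 0.0002
gripper_force: 0.2
```

{"api": "jog_arm", "payload": {"motion": "0.006 0 0 0; 0.012 0 0 0; 0.018 0 0 0; 0.024 0 0 0; 0.029 0 0 0; 0.034 0 0 0; 0.037 0 0 0; 0.037 0 0 0; 0.037 0 0 0"}}

```text
clock: 37.15
ee_pos: [0.5208, -0.1855, 0.0147]
ee_rot: [-3.142, 0.0, -0.041]
wrist_force: [-0.1, 0.3, 0.4]
grip_width: -0.0001
gripper_force: 0.0
```

{"api": "jog_arm", "payload": {"motion": "-0.01 0 -0.03 0; -0.03 0 -0.07 0; -0.06 0 -0.12 0; -0.08 0 -0.17 0; -0.08 0.03 -0.2 0; -0.08 0.03 -0.2 0"}}

```text
clock: 37.75
ee_pos: [0.4409, -0.2154, 0.2198]
ee_rot: [3.137, -0.007, -0.042]
wrist_force: [0.4, -0.3, -0.8]
grip_width: 0.0003
gripper_force: 0.0
```

```bash
python3 -c "
from h import *
st(); a=snap('wrist','w12.png'); b=snap('top','t12.png')
cv2.imwrite('pics/v12.png',cv2.cvtColor(np.vstack([cv2.resize(a[:230],(700,288)),cv2.resize(b[190:305,130:410],(700,288))]),cv2.COLOR_RGB2BGR))"
```

```text
{'clock': 37.75, 'ee_pos': [0.4409, -0.2154, 0.2198], 'ee_rot': [3.1366, -0.0072, -0.0424], 'wrist_force': [0.3582, -0.2994, -0.8037], 'grip_width': 0.0003, 'gripper_force': 0.0}
```

View pics/v12.png

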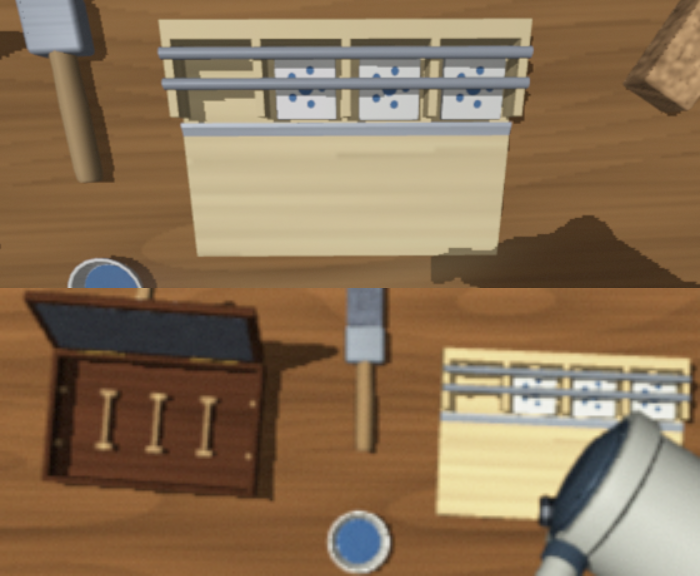

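All three tiles lie in the pockets (near edges at row ~118 in the upper view, parallel to the lip), the case is empty and the lid is still open. Now to close it.

```bash
python3 -c "
from h import *
go((.441,-.215,.28,-.041),(.661,.2115,.28,-.07),(.661,.2115,.119,-.07))"
```

```text
0.0014 0.0021 -0.0644 -0.0015  dist 0.064
0.2030 -0.4334 -0.0644 0.0275  dist 0.480
0.2030 -0.4334 0.0966 0.0275  dist 0.161
```

{"api": "jog_arm", "payload": {"motion": "0.0 0 -0.04 0; 0 0 -0.065 0; 0.203 -0.433 -0.065 0.028; 0.203 -0.433 -0.065 0.028; 0.203 -0.433 -0.065 0.028; 0.203 -0.433 -0.065 0.028; 0.203 -0.433 -0.065 0.028; 0.203 -0.433 -0.065 0.028; 0.203 -0.433 -0.065 0.028; 0.203 -0.433 -0.065 0.028; 0.203 -0.433 -0.065 0.028; 0.203 -0.433 -0.065 0.028; 0.203 -0.433 -0.065 0.028; 0.203 -0.433 -0.065 0.028; 0.203 -0.433 -0.065 0.028; 0.203 -0.433 -0.03 0.028; 0.203 -0.433 -0.005 0.028; 0.203 -0.433 -0.005 0.028; 0.203 -0.433 -0.005 0.028", "jaw": 0.55, "newtons": 25}}

```text
clock: 39.75
ee_pos: [0.6603, 0.2113, 0.2204]
ee_rot: [3.141, 0.0, -0.07]
wrist_force: [0.5, 0.3, 0.8]
grip_width: 0.047
gripper_force: 0.0
```

```bash
python3 -c "
from h import *
st(); snap('wrist','w13.png'); go((.661,.2115,.119,-.07)); print(proj('wrist',(.661,.2115,.138)))"
```

```text
{'clock': 39.75, 'ee_pos': [0.6603, 0.2113, 0.2204], 'ee_rot': [3.1415, 0.0004, -0.0701], 'wrist_force': [0.4554, 0.2722, 0.8025], 'grip_width': 0.047, 'gripper_force': 0.0}
0.0001 0.0001 0.1023 0.0001  dist 0.102
(np.float64(280.7805282374463), np.float64(217.84091186312193))
```

View pics/w13.png

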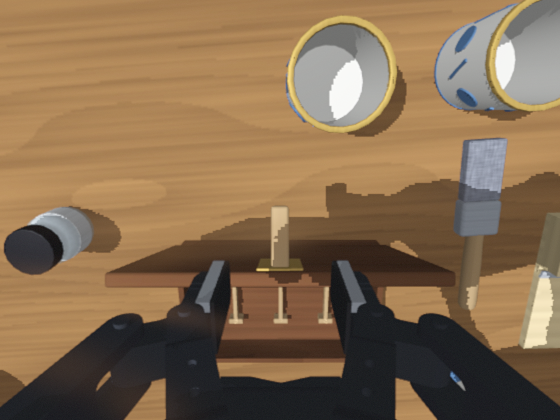

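The grip block is centred between the fingers at (280,207–262). Descend, grip and follow the arc back.

{"api": "jog_arm", "payload": {"motion": "-0.003 0 0.03 0; -0.003 0 0.06 0; -0.003 0 0.09 0; -0.003 0 0.101 0; -0.003 0 0.101 0; -0.003 0 0.101 0"}}

```text
clock: 40.4
ee_pos: [0.6585, 0.2124, 0.1207]
ee_rot: [-3.141, -0.002, -0.069]
wrist_force: [-0.3, 0.8, 1.6]
grip_width: 0.0472
gripper_force: 0.0
```

{"api": "jog_arm", "payload": {"motion": "0 0 0 0; 0 0 0 0; 0 0 0 0; 0 0 0 0; 0 0 0 0; 0 0 0 0; 0 0 0 0", "jaw": 0}}

```text
clock: 41.1
ee_pos: [0.658, 0.212, 0.1201]
ee_rot: [3.142, -0.002, -0.069]
wrist_force: [-1.8, -3.8, 7.5]
grip_width: 0.0114
gripper_force: 28.6
```

```bash
python3 -c "
from h import *
st()
p=arm.get_state()['ee_pos'];c,a=CASE
vx=(p[:2]-c)@[np.cos(a),np.sin(a)]-.07; vz=p[2]+.019-.04; r=np.hypot(vx,vz);f=np.arctan2(vz,vx);print(vx,vz,r,f)
for t in np.linspace(0,1.80,25)[1:]: print('%.3f 0 %.3f 0;'%(r*np.cos(f+t)-vx,-(r*np.sin(f+t)-vz)),end=' ')"
```

```text
{'clock': 41.1, 'ee_pos': [0.658, 0.212, 0.1201], 'ee_rot': [3.1415, -0.0017, -0.0692], 'wrist_force': [-1.782, -3.8468, 7.5011], 'grip_width': 0.0114, 'gripper_force': 28.6338}
0.06780043713474682 0.0990617388991901 0.12004219003914443 0.9705993110369814
-0.008 0 -0.005 0; -0.016 0 -0.009 0; -0.024 0 -0.013 0; -0.032 0 -0.016 0; -0.041 0 -0.018 0; -0.050 0 -0.020 0; -0.059 0 -0.021 0; -0.068 0 -0.021 0; -0.077 0 -0.021 0; -0.086 0 -0.020 0; -0.095 0 -0.018 0; -0.103 0 -0.016 0; -0.112 0 -0.013 0; -0.120 0 -0.009 0; -0.128 0 -0.005 0; -0.136 0 -0.000 0; -0.143 0 0.005 0; -0.150 0 0.011 0; -0.156 0 0.018 0; -0.162 0 0.024 0; -0.167 0 0.032 0; -0.172 0 0.039 0; -0.176 0 0.047 0; -0.180 0 0.056 0;
```

{"api": "jog_arm", "payload": {"motion": "-0.008 0 -0.005 0; -0.016 0 -0.009 0; -0.024 0 -0.013 0; -0.032 0 -0.016 0; -0.041 0 -0.018 0; -0.05 0 -0.02 0; -0.059 0 -0.021 0; -0.068 0 -0.021 0; -0.077 0 -0.021 0; -0.086 0 -0.02 0; -0.095 0 -0.018 0; -0.103 0 -0.016 0"}}

```text
clock: 42.3
ee_pos: [0.5542, 0.219, 0.1353]
ee_rot: [3.141, -0.001, -0.069]
wrist_force: [2.2, -6.2, -1.1]
grip_width: 0.0116
gripper_force: 27.8
```

{"api": "jog_arm", "payload": {"motion": "-0.009 0 0.003 0; -0.017 0 0.007 0; -0.025 0 0.011 0; -0.033 0 0.016 0; -0.04 0 0.021 0; -0.047 0 0.027 0; -0.053 0 0.034 0; -0.059 0 0.04 0; -0.064 0 0.048 0; -0.069 0 0.055 0; -0.073 0 0.063 0; -0.076 0 0.071 0; -0.076 0 0.071 0"}}

```text
clock: 43.6
ee_pos: [0.4772, 0.2241, 0.0633]
ee_rot: [3.14, 0.002, -0.069]
wrist_force: [-2.5, -6.9, -1.3]
grip_width: 0.0118
gripper_force: 29.1
```

Open, lift away and check.

{"api": "jog_arm", "payload": {"motion": "0 0 0 0; 0 0 0 0; 0 0 0 0; 0 0 -0.02 0; 0 0 -0.06 0; 0 0 -0.1 0; 0 0 -0.14 0; -0.05 0 -0.18 0; -0.08 0 -0.2 0; -0.08 0 -0.2 0; -0.08 0 -0.2 0", "jaw": 0.5}}

```text
clock: 44.7
ee_pos: [0.3989, 0.2305, 0.2648]
ee_rot: [-3.14, -0.002, -0.068]
wrist_force: [0.2, -0.8, -0.0]
grip_width: 0.0426
gripper_force: 0.0
```

```bash
python3 -c "
from h import *
st(); b=snap('top','t14.png'); w=snap('wrist','w14.png'); cv2.imwrite('pics/v14.png',cv2.cvtColor(np.vstack([b[120:310,90:480],cv2.resize(w[:300],(390,209))]),cv2.COLOR_RGB2BGR))"
```

```text
{'clock': 44.7, 'ee_pos': [0.3989, 0.2305, 0.2648], 'ee_rot': [-3.1404, -0.0022, -0.0683], 'wrist_force': [0.1929, -0.7789, -0.0251], 'grip_width': 0.0426, 'gripper_force': 0.0}
```

View pics/v14.png

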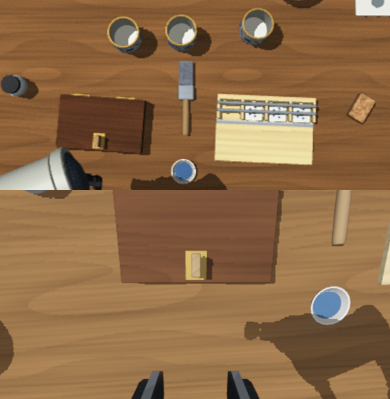

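The lid is shut (grip at (98,141) in the upper view), the three tiles lie in the pockets and the bystanders are unmoved.

```bash
python3 -c "
from h import *
print(arm.sign_off())"
```

```text
the job is handed in; nothing more can be done
None
```

The job is handed in at about 45 s: all three tiles (the fourth cell was empty) lie flat in pockets of their own, the case is shut and nothing else was disturbed, judging by the last pictures; sign-off returned no verdict.

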